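# Release the stage lock and take the board carrier off

## Robot

A 7-joint arm with a two-finger parallel gripper is mounted at the origin on the work surface. World frame = base frame: x ahead of the robot, y to its left, z up, the work surface at z = 0. Lengths are in m, angles in rad, forces in N, time in s.
With the tool pointing down it reaches from about 0.4 to 0.875 m from the base axis. Payload 6.5 kg.
Tool frame: the origin (TCP) lies midway between the tips of the shut fingers; the grasp point (between the pads) lies 19 mm behind it (bot.hold_point_z is the distance from the TCP to the grasp point, in m); y points along the fingers, z is the direction in which the jaws open and shut, and the axes are right-handed (so a half turn about y gives the same grasp; the last joint's range is limited). The gripper opens to 85 mm and grips with 20 to 120 N. Pads are 22 mm wide; open, the fingers measure 114 mm over their backs; the gripper's body (76 mm by 85 mm) begins 54 mm behind the grasp point. The pads swing forward as they close: fully open they stand 13 mm farther back than shut.
Start: joints at [-1.371, 0.536, -0.004, 1.538, 0.003, 1.067, -0.071], TCP at [0.171, 0.627, 0.198] pointing down, gripper open.
Joint ranges: [-2.7, 2.7], [-0.37, 2.16], [-1.27, 1.26], [0.24, 2.4], [-1.31, 4.45], [0.19, 1.91], [-2.76, 2.76]. Speed limits (rad/s): [2.39, 2.39, 3.14, 3.14, 3.14, 3.14, 3.14].

## Interface

Orientations are given as a rotation vector (axis times angle).
In Python, from plant import bot gives the robot as it stands.
- The arm moves only by the shell command python3 -m inch 'ROWS' [OPENING]. ROWS is text: rows parted by semicolons, each of 4 numbers parted by spaces: the shift along the tool's x, y, z as a fraction of full scale, then the turn about the tool's y as a fraction of full scale. A call has 1 to 8 rows; each row is the pose to reach, as a shift and turn from the pose measured when the call began, along the tool's axes at that moment, turning the shorter way round; what a row does not reach only later rows make up. Full scale, the value 1, is 0.3 m for a shift and 360 degrees for a turn. A row lasts 1/12 s, in which the tool goes at most 41.7 mm and 7.16 degrees, less where a joint would pass 70% of its speed; a pose out of reach is approached as far as the arm can. A call with a number of a shift or a turn outside -1 to 1 is refused whole. A call with a gripper value outside its range is refused whole. OPENING is the gripper's target within -1 to 1 (fully open at 1, half-way at 0, shut at -1), set as the call begins (- or left out, the last holds). The fingers move at their own pace and stop on an object; the grip force is fixed at half the most. Time passes only in rows, so rows that repeat a pose let the fingers close. It gives the time, the measured TCP pose, the force and the opening at its end, in the units of the state.
- bot.state(): the state, without advancing time (a new reading comes with each control period).
- bot.camera(name): name is "side" or "top" or "wrist"; returns the picture (400x640x3 uint8, blue, green, red); there is no depth.
- bot.calibration(name): a dict with "fovy" (degrees; the focal length in pixels is half the picture's height over the tangent of half this angle, whatever the lens; pixels are square), "cx", "cy" (the principal point, pixels), "R" (3x3) and "t" (3): a world point X has camera coordinates R X + t; the wrist camera has in their place "tool_from_camera" (4x4, takes a point from camera to tool coordinates, whose origin is the TCP and whose axes are the tool frame's). Camera axes: x right, y down, z forward; pixel columns grow to the right and rows downward; lengths in m; the calibration is good to about 2 mm. A picture is of the moment at which its call begins: read the wrist's pose just before it. calibration takes no time and is no camera call.
- bot.sign_off(): hands the job in, once; it reports no verdict.
The state is a dict: "time": time; "joint_positions": joint angles; "joint_vel": joint speeds; "joint_torque": joint torques, N m; "position": TCP position; "orientation": TCP orientation; "contact_force": force on the tool from outside, world axes, zero at the start; "ft_torque": the same for the moment, N m; "opening": finger opening in m.
Only numpy, scipy, OpenCV 4.12 (cv2) and the standard library are available. Lean on these libraries where they do the work, as an engineer would, in place of code of your own. Each camera call takes 0.05 s, during which the arm holds its last target.

## Task

Unlock the stage: pull the red toggle bat outward, flip it past its gate from the red mark to the green one and let it drop home, which lowers the yellow stop. Then slide the board's carrier plate along its channel until a good third of it juts out over the exit edge, take it by the jutting end, lift it clear and lay it flat in the blue tray without dropping it. Leave everything else where it is.

Things in the scene. Friction and masses are not known exactly. Their poses are not given: they have to be found in the camera images.
- stage: Low black bench fixture with grey deck, fixed to the table. Origin on the table, z up. It spans local x -85..85, y -130..150 mm; deck top 51 mm above the table. On the deck behind the channel is the locking toggle, swinging along y from the red mark (+y side, locked) to the green one (-y side, released); the steel gate round its foot stands 17 mm above the deck.
- channel_exit (a point): Middle of the channel floor at its exit edge (stage local -41, -130, 45 mm; axes as the stage). The open-topped channel is 54 mm wide and 6 mm deep (floor 45 mm, rails 51 mm above the table), and runs 272 mm along +y to a closed end. A yellow stop bar stands across it just inside the exit (0 to 8 mm from the edge), its top 10 mm above the channel floor while locked.
- toggle_pivot (a point): Pivot of the locking toggle, on the deck (stage local 45, 30, 51 mm; axes as the stage). The bat swings about its x axis.
- bat_grip (a point): Point half-way up the red round grip of the toggle bat, on the bat's axis, 49 mm from the pivot when not pulled; moves with the bat. The grip is 11 mm across at its lower end, 15 mm near its upper end, and reaches 13 mm either way from this point along the bat. z axis: outward along the bat; x axis: along the pivot's axis.
- toggle (a joint): Swing of the toggle, rad: 0 = locked, leaning 0.5 rad from upright to the stage's +y; 1.0 = released, leaning 0.5 rad to its -y (the exit side). Unless the bat is pulled out, its cross pin is caught by the gate at about 0.1 (0.9 on the other side), which yields a little when pushed hard. Stays where it is left; light friction. It drives the yellow stop: up at 0, below the channel floor above about 0.85.
- bat (a joint): How far the bat is pulled out along its own axis, m: 0 = home, at most 0.010. A spring draws it home (about 4 N at home, 7 N at full pull). It must be out by about 0.007 all the way to pass the gate.
- carrier_center (a point): Centre of the carrier plate: flat aluminium with a green board on top, 50 (x) x 130 (y) x 5 mm, about 90 g; z axis up. It lies along the channel, its sides 2 mm from the rails, its top 1 mm below theirs, so it can be gripped across its width only where it sticks out past the exit edge. Behind its +y end at least 65 mm of channel floor is free.
- tray_blue: Shallow blue tray, empty, fixed to the table, 140 (x) x 200 (y) mm outside, walls 4 mm thick and 20 mm tall, floor 4 mm thick. Origin: centre of its underside, on the table; z up.
- tray_yellow: Yellow tray of the same shape and size; not to be used. It and the blue one can change places.
- solder_spool: Bystander: solder spool (52 mm across, 42 mm tall); leave alone.
- flux_jar: Bystander: small amber jar (44 mm across, 45 mm tall); leave alone.
- driver: Bystander: orange-handled screwdriver lying on the table (origin within it); leave alone.
- tip_cleaner: Bystander: black tub with brass filling (64 mm across, 36 mm tall); leave alone.
- tweezers: Bystander: steel tweezers (120 mm long, along y, 6 mm thick) lying on the rear of the stage deck; leave alone.
- meter: Bystander: black hand-held meter lying flat (90 x 170 x 35 mm); leave alone.
- shield: Bystander: flat steel shielding can, 30 x 40 x 6 mm, lying in the yellow tray; leave alone.

How it is judged:
On the way, in this order (a step that is already met when the one before it is completed fails the run):
1. the bat is pulled out by 5 mm or more while still on the locked side (swing below 0.35 rad) (value of joint bat above 0.005 m and value of joint toggle below 0.35 rad).
2. the bat is flipped to the released side and back home (value of joint toggle above 0.86 rad and value of joint bat below 0.0025 m), for 0.2 s.
3. the plate lies level in the channel and juts out past the exit edge by 30 mm or more (y of carrier_center in the frame of stage between -0.145 and -0.095 m and z of carrier_center in the frame of stage between 0.044 and 0.051 m and angle between carrier_center's own z axis and vertical below 0.08 rad), for 0.2 s.
4. the plate is lifted clear: its centre 25 mm or more above the channel floor (height (world z) of carrier_center above 0.07 m), for 0.1 s.
At the end, for the whole second after the job is handed in: Toggle on the released side (swing above 0.86 rad), bat home (out less than 2.5 mm); the carrier lies flat on the blue tray's floor (tilt below 0.06 rad, centre under 9.5 mm above the tray's underside, within 45 mm in x and 50 mm in y of its middle), at rest and released (all of step 2 and z of carrier_center in the frame of tray_blue between 0.003 and 0.0095 m and x of carrier_center in the frame of tray_blue between -0.045 and 0.045 m and y of carrier_center in the frame of tray_blue between -0.05 and 0.05 m and angle between carrier_center's own z axis and vertical below 0.06 rad and linear speed of carrier below 0.02 m/s and contact force between the fingers and carrier below 0.1 N); the robot touches nothing.
It fails at once if a bystander is moved by more than 30 mm (distance of any of solder_spool, flux_jar, driver, tip_cleaner, tweezers, meter, shield from where it was at the start of the episode above 0.03 m).
It fails at once if the plate is dropped or thrown (moves faster than 0.7 m/s while the fingers do not touch it) (linear speed of carrier above 0.7 m/s and contact force between the fingers and carrier below 0.1 N).
It also fails if it takes over 72 s, if anything falls off the work surface, if the arm or the gripper's body presses on something with over 40 N, if the wrist force passes 120 N, or if a joint passes its speed limit or range.

## Working session

There is one attempt and no reset: what is moved stays moved. The work goes in short steps, Python scripts to look and compute and a shell command to move; the robot and the scene stay as the last step left them, time stands still between calls to the robot, and variables do not carry over. Pictures are saved under pics/ and viewed, and the job is handed in when it is done.

```bash
ls -la; mkdir -p pics
python3 - <<'E'
from plant import bot
import cv2,numpy as np
s=bot.state()
for k,v in s.items(): print(k,np.round(v,4))
print(bot.hold_point_z)
for n in("top","side","wrist"):
    cv2.imwrite(f"pics/{n}0.png",bot.camera(n))
    c=bot.calibration(n);print(n,{k:np.round(v,4).tolist() for k,v in c.items()})
E
```

```text
total 12
drwxr-xr-x  3 agent agent 4096 Dec  7 13:50 .
drwxr-xr-x 23 root  root  4096 Dec  7 13:50 ..
drwxr-xr-x  2 agent agent 4096 Dec  7 13:50 pics
time 0.0
joint_positions [-1.3712  0.5372 -0.0045  1.5389  0.0027  1.0673 -0.0712]
joint_vel [ 0.0011  0.0006 -0.      0.0009 -0.0001 -0.0004  0.0016]
joint_torque [ 3.00000e-04 -5.83408e+01  1.04890e+00 -2.59108e+01  1.24000e-02
  9.60000e-03  0.00000e+00]
position [0.1706 0.6265 0.1973]
orientation [-1.5625  0.2086 -0.2085]
contact_force [-0.2075 -0.0171  0.5273]
ft_torque [ 0.0474 -0.0671 -0.0201]
opening 0.0856
0.0187
top {'fovy': 52.3356, 'cx': 313.7976, 'cy': 198.5099, 'R': [[-0.0123, -0.9998, -0.0125], [-0.9959, 0.0134, -0.0895], [0.0896, 0.0114, -0.9959]], 't': [-0.0259, 0.6061, 1.2496]}
side {'fovy': 48.6474, 'cx': 317.6237, 'cy': 199.2633, 'R': [[0.9614, -0.2752, 0.0018], [-0.1518, -0.536, -0.8305], [0.2295, 0.7981, -0.5571]], 't': [-0.5918, 0.1425, 1.2052]}
wrist {'fovy': 66.7118, 'cx': 322.2407, 'cy': 200.5207, 'tool_from_camera': [[0.0006, 0.9466, 0.3223, -0.0827], [-0.0006, -0.3223, 0.9466, -0.1765], [1.0, -0.0008, 0.0004, 0.0007], [0.0, 0.0, 0.0, 1.0]]}
```

View pics/top0.png

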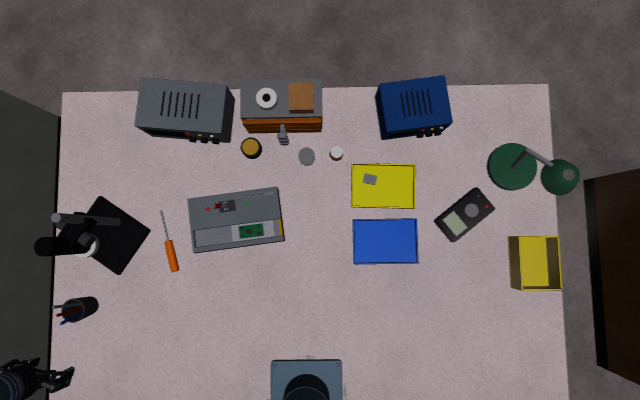

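View pics/side0.png

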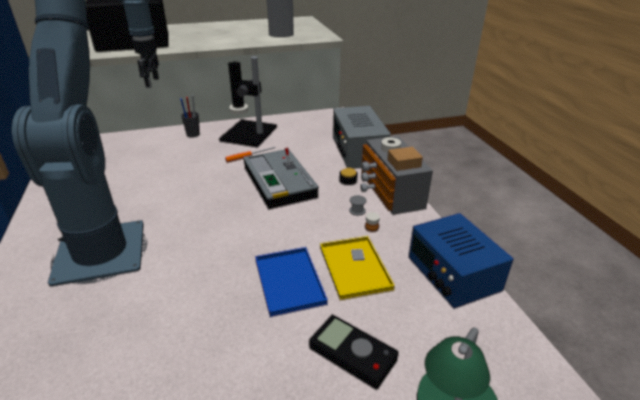

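View pics/wrist0.png

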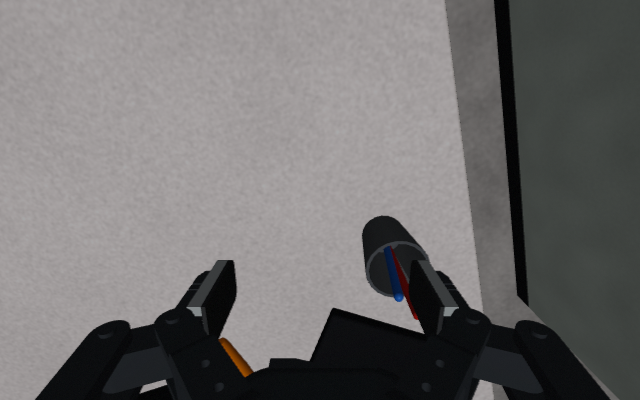

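Run:
```python
import cv2
a=cv2.imread("pics/top0.png")
cv2.imwrite("pics/top0s.png",cv2.resize(a[175:265,175:300],None,fx=6,fy=6,interpolation=cv2.INTER_CUBIC))
cv2.imwrite("pics/top0t.png",cv2.resize(a[155:275,340:430],None,fx=5,fy=5,interpolation=cv2.INTER_CUBIC))
a=cv2.imread("pics/side0.png")
cv2.imwrite("pics/side0s.png",cv2.resize(a[140:215,215:335],None,fx=6,fy=6,interpolation=cv2.INTER_CUBIC))
```

```text
(no output)
```

View pics/top0s.png

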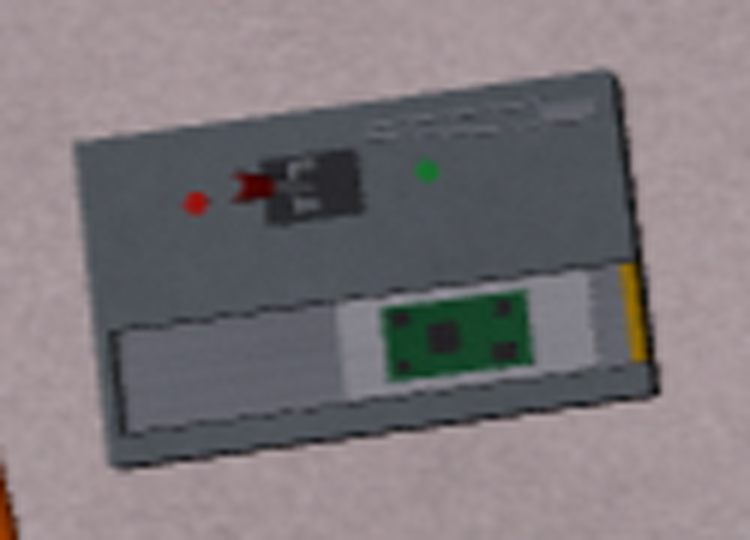

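View pics/top0t.png

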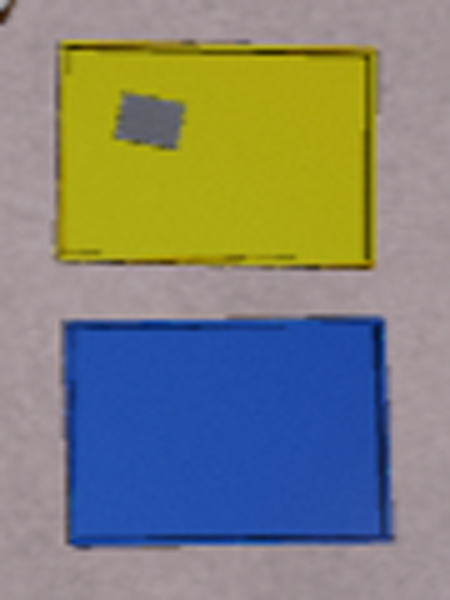

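View pics/side0s.png

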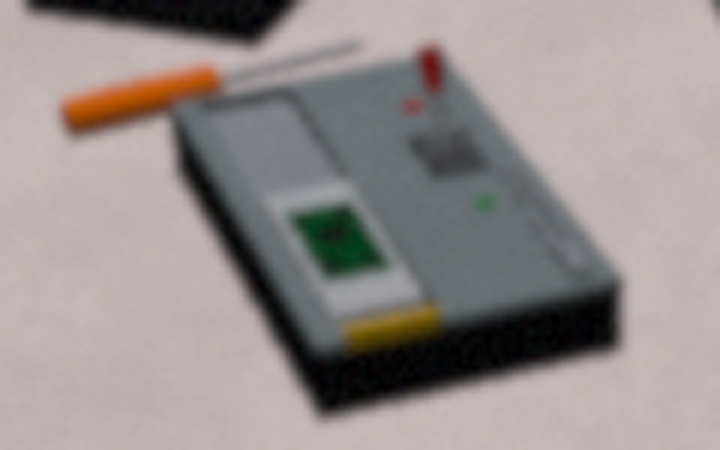

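```bash
cat > h.py <<'E'
import numpy as np,cv2
from plant import bot
from scipy.spatial.transform import Rotation as Ro
from scipy.optimize import least_squares
def proj(cal,X):
    X=np.atleast_2d(X); p=X@np.array(cal["R"]).T+np.array(cal["t"])
    f=200/np.tan(np.radians(cal["fovy"])/2)
    return np.c_[cal["cx"]+f*p[:,0]/p[:,2],cal["cy"]+f*p[:,1]/p[:,2]]
def wcal(s):
    T=np.array(bot.calibration("wrist")["tool_from_camera"]);c=dict(bot.calibration("wrist"))
    W=np.eye(4);W[:3,:3]=Ro.from_rotvec(s["orientation"]).as_matrix();W[:3,3]=s["position"]
    M=np.linalg.inv(W@T);c["R"]=M[:3,:3];c["t"]=M[:3,3];return c
def ray(cal,u,z):
    f=200/np.tan(np.radians(cal["fovy"])/2)
    d=np.array([(u[0]-cal["cx"])/f,(u[1]-cal["cy"])/f,1]);R=np.array(cal["R"]);o=-R.T@np.array(cal["t"]);d=R.T@d
    return o+d*(z-o[2])/d[2]
def fit(obs,x0): # obs: list of (cal, local pts, px)
    def w(p,L): return np.c_[p[0]+np.cos(p[2])*L[:,0]-np.sin(p[2])*L[:,1],p[1]+np.sin(p[2])*L[:,0]+np.cos(p[2])*L[:,1],L[:,2]]
    f=lambda p:np.concatenate([(proj(c,w(p,L))-u).ravel() for c,L,u in obs])
    r=least_squares(f,x0);return r.x,r.fun.reshape(-1,2)
def move_to(s,P,yaw=None):
    """rows numbers: target world TCP P -> tool shift/0.3"""
    R=Ro.from_rotvec(s["orientation"]).as_matrix();return R.T@(np.array(P)-s["position"])/0.3
E
python3 - <<'E'
from h import *
T=bot.calibration("top");S=bot.calibration("side")
up=lambda a,k,o:(np.array(a,float)+.5)/k-.5+np.array(o)
L=np.array([[85,150,51],[85,-130,51],[-85,150,51]])/1e3
u=up([(76,142),(614,69),(113,467)],6,(175,175))
Ls=np.array([[85,-130,51],[-85,-130,51],[-85,150,51],[-85,-130,0],[85,-130,0]])/1e3
us=up([(620,285),(318,352),(172,110),(322,415),(620,347)],6,(215,140))
for obs in([(T,L,u)],[(T,L,u),(S,Ls,us)]):
    p,r=fit(obs,[.5,.2,0]);print(p.round(4),r.round(1).tolist())
L=np.array([[70,100,20],[70,-100,20],[-70,-100,20],[-70,100,20]])/1e3
for n,q in(("blue",[(63,321),(384,318),(392,540),(69,546)]),("yellow",[(59,41),(376,48),(374,268),(56,261)])):
    p,r=fit([(T,L,up(q,5,(340,155)))],[.5,-.2,0]);print(n,p.round(4),r.round(1).tolist())
print("carrier ctr", ray(T,up((468,335),6,(175,175)),.05))
print(Ro.from_rotvec(bot.state()["orientation"]).as_matrix().round(3))
E
```

```text
[0.5443 0.1977 0.121 ] [[0.1, -0.3], [0.2, -0.2], [-0.3, 0.5]]
[0.5434 0.1999 0.1184] [[-0.6, -0.1], [-0.4, 0.2], [-1.1, 0.7], [1.1, -0.8], [-0.5, -0.5], [-0.1, -1.1], [-0.1, 2.8], [1.0, 2.3]]
blue [ 0.4712 -0.2539  0.0023] [[0.1, -0.0], [-0.1, -0.4], [-0.0, 0.4], [-0.0, 0.1]]
yellow [ 0.645  -0.2519 -0.037 ] [[0.1, -0.0], [-0.1, -0.0], [0.1, 0.1], [-0.1, -0.0]]
carrier ctr [0.50804909 0.15481992 0.05      ]
[[ 0.965 -0.     0.263]
 [-0.263 -0.001  0.965]
 [ 0.    -1.    -0.001]]
```

Run:
```python
from h import *
T=bot.calibration("top");S=bot.calibration("side")
for q in [(98,196),(150,233),(122,273),(70,240),(80,310)]: print(q,ray(T,q,0).round(3))
for q in [(55,217),(120,220),(40,247),(98,247)]: print(q,ray(T,q,.25).round(3))
print(ray(S,(258,130),0).round(3), ray(S,(238,100),.15).round(3))
s=bot.state()
st=np.array([.5443,.1977,.121]);c,sn=np.cos(st[2]),np.sin(st[2])
w=lambda x,y,z:np.array([st[0]+c*x-sn*y,st[1]+sn*x+c*y,z])
print(w(.02,.03,.2), move_to(s,w(.02,.03,.2)))
print(move_to(s,[.3,.4,.25]))
```

```text
(98, 196) [0.626 0.663 0.   ]
(150, 233) [0.505 0.491 0.   ]
(122, 273) [0.379 0.577 0.   ]
(70, 240) [0.485 0.748 0.   ]
(80, 310) [0.266 0.707 0.   ]
(55, 217) [0.547 0.636 0.25 ]
(120, 220) [0.537 0.466 0.25 ]
(40, 247) [0.47  0.672 0.25 ]
(98, 247) [0.468 0.521 0.25 ]
[0.543 0.653 0.   ] [0.47  0.623 0.15 ]
[0.56053262 0.22989475 0.2       ] [ 1.60144057 -0.00690938 -0.93479132]
[ 0.61458788 -0.1741022  -0.61597072]
```

```bash
R="0.6 -0.15 -0.6 0.12"; python3 -m inch '0.6 -0.15 -0.6 0.12;0.6 -0.15 -0.6 0.12;0.6 -0.15 -0.6 0.12;0.6 -0.15 -0.6 0.12;0.6 -0.15 -0.6 0.12;0.6 -0.15 -0.6 0.12;0.6 -0.15 -0.6 0.12;0.6 -0.15 -0.6 0.12' 1
python3 - <<'E'
from h import *
s=bot.state();c,sn=np.cos(.121),np.sin(.121)
w=lambda x,y,z:np.array([.5443+c*x-sn*y,.1977+sn*x+c*y,z])
print(s["position"],move_to(s,w(.02,.03,.2)))
R=Ro.from_rotvec(s["orientation"]).as_matrix();print(R.round(3)); a=np.arctan2(R[1,2],R[0,2]);print(a,(a-.121)/2/np.pi)
E
```

```text
time: 0.82
position: [0.2995, 0.4029, 0.2435]
orientation: [-1.42, 0.798, -0.8]
contact_force: [-0.7, 0.9, -0.3]
opening: 0.0855
[0.29951553 0.40288791 0.24352177] [0.94407194 0.14648113 0.44478616]
[[ 0.519  0.001  0.855]
 [-0.855 -0.001  0.519]
 [ 0.001 -1.     0.   ]]
0.5452765858804366 0.06752571588102453
```

```bash
python3 -m inch '0.94 0.14 0.44 0.0675;0.94 0.14 0.44 0.0675;0.94 0.14 0.44 0.0675;0.94 0.14 0.44 0.0675;0.94 0.14 0.44 0.0675;0.94 0.14 0.44 0.0675;0.94 0.14 0.44 0.0675;0.94 0.14 0.44 0.0675'
python3 - <<'E'
from h import *
s=bot.state();a=bot.camera("wrist");cv2.imwrite("pics/w1.png",a)
print(s["position"],s["orientation"],s["joint_vel"].__class__,np.abs(s["joint_vel"]).max())
E
```

```text
time: 1.48
position: [0.5613, 0.2282, 0.2008]
orientation: [-1.265, 1.117, -1.122]
contact_force: [0.2, -0.3, 0.9]
opening: 0.0856
[0.5613231  0.22816695 0.2007507 ] [-1.26509579  1.11747787 -1.12221224] <class 'numpy.ndarray'> 0.4867907867373363
```

View pics/w1.png

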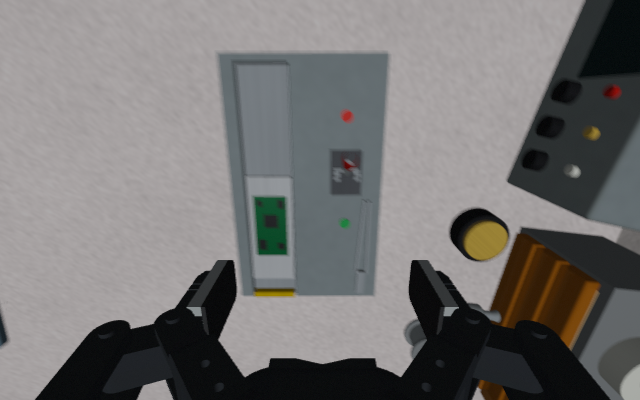

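Run:
```python
from h import *
s=bot.state();a=bot.camera("wrist");cv2.imwrite("pics/w2.png",a)
np.save("s2.npy",np.r_[s["position"],s["orientation"]])
print(s["position"],s["orientation"],np.abs(s["joint_vel"]).max())
cv2.imwrite("pics/w2a.png",cv2.resize(a[45:185,210:400],None,fx=4,fy=4,interpolation=cv2.INTER_CUBIC))
cv2.imwrite("pics/w2b.png",cv2.resize(a[170:305,210:400],None,fx=4,fy=4,interpolation=cv2.INTER_CUBIC))
```

```text
[0.56432763 0.22440708 0.20048201] [-1.26344289  1.11821686 -1.12862394] 0.11214103024048486
```

View pics/w2a.png

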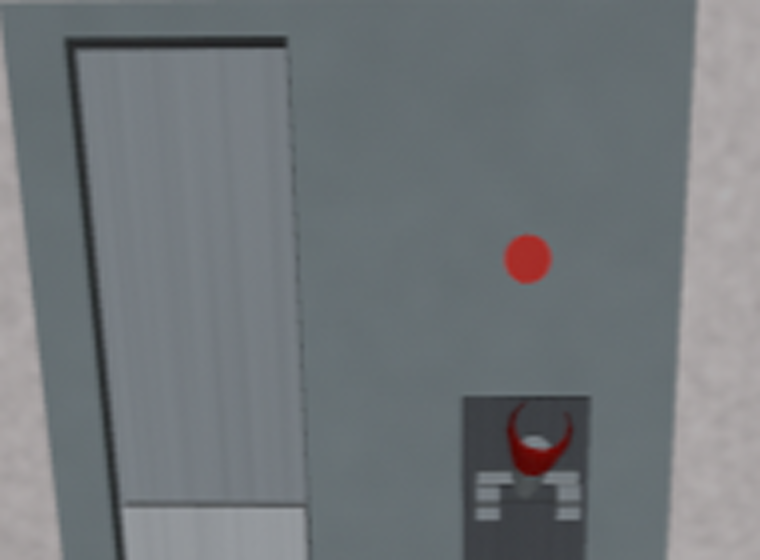

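View pics/w2b.png

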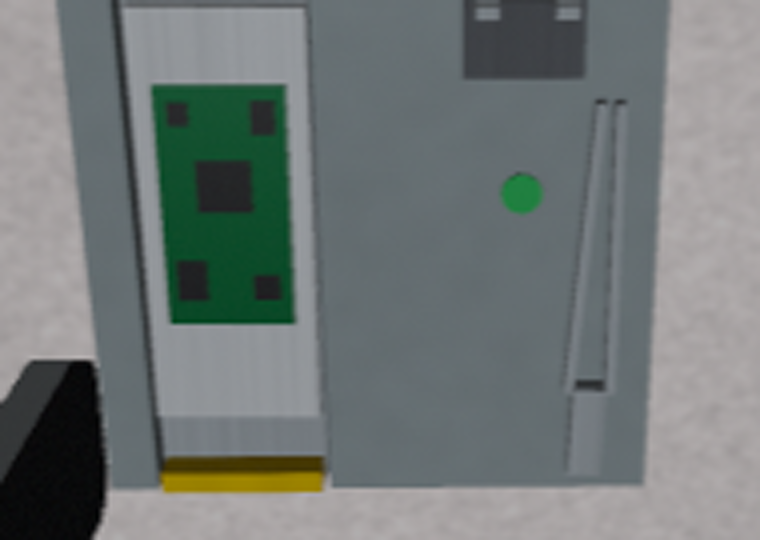

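```bash
cat >> h.py <<'E'
up=lambda a,k,o:(np.array(a,float)+.5)/k-.5+np.array(o)
E
python3 - <<'E'
from h import *
v=np.load("s2.npy");W=wcal(dict(position=v[:3],orientation=v[3:]))
T=bot.calibration("top")
L=np.array([[-85,150,51],[85,150,51],[-85,-130,51],[85,-130,51]])/1e3
u=np.r_[up([(2,5),(696,1)],4,(210,45)),up([(110,488),(643,486)],4,(210,170))]
p,r=fit([(W,L,u)],[.5,.2,0]);print(p.round(4),r.round(1).tolist())
Lt=L[[0,1,3]];ut=up([(113,467),(76,142),(614,69)],6,(175,175))
p2,r=fit([(W,L,u),(T,Lt,ut)],[.5,.2,0]);print(p2.round(4),r.round(1).tolist())
# free z
def loc(p,X):
    d=X-np.r_[p[:2],0];c,s=np.cos(p[2]),np.sin(p[2]);return np.r_[c*d[0]+s*d[1],-s*d[0]+c*d[1],d[2]]
for n,q,k,o,z in [("plate+yL",(123,506),4,(210,45),.05),("plate+yR",(305,506),4,(210,45),.05),("plate-yL",(160,415),4,(210,170),.05),("plate-yR",(322,415),4,(210,170),.05),("stopR",(323,489),4,(210,170),.055),("chanendL",(77,48),4,(210,45),.045),("red",(528,259),4,(210,45),.051),("green",(522,193),4,(210,170),.051),("grip tip",(540,430),4,(210,45),.051+.062*np.cos(.5)),("gripc",(540,445),4,(210,45),.094)]:
    print(n,(loc(p,ray(W,up(q,k,o),z))*1e3).round(1))
s=bot.state();print(s["position"],s["orientation"],s["contact_force"])
E
```

```text
[0.5441 0.2021 0.1197] [[-1.5, -0.2], [1.5, 0.2], [-0.6, 0.4], [0.7, 0.1]]
[0.5441 0.2017 0.1194] [[-1.5, 0.2], [1.4, 0.6], [-0.6, 0.6], [0.6, 0.4], [-1.6, 0.5], [-1.2, -0.3], [-1.1, -0.1]]
plate+yL [-66.1  26.1  50. ]
plate+yR [-16.1  25.8  50. ]
plate-yL [ -66.6 -103.5   50. ]
plate-yR [ -16.4 -103.9   50. ]
stopR [ -16.5 -127.3   55. ]
chanendL [-68.1 141.1  45. ]
red [44.1 90.7 51. ]
green [ 44.4 -29.6  51. ]
grip tip [ 43.8  56.3 105.4]
gripc [44.8 50.7 94. ]
[0.56176139 0.22670015 0.20060117] [-1.26418267  1.11973522 -1.12650032] [-0.3945699   0.79764816 -0.17186782]
```

```bash
cat >> h.py <<'E'
ST=np.array([.5442,.2019,.1195])
def w(x,y,z,p=ST):
    c,s=np.cos(p[2]),np.sin(p[2]);return np.array([p[0]+c*x/1e3-s*y/1e3,p[1]+s*x/1e3+c*y/1e3,z/1e3])
def loc(X,p=ST):
    d=X-np.r_[p[:2],0];c,s=np.cos(p[2]),np.sin(p[2]);return np.r_[c*d[0]+s*d[1],-s*d[0]+c*d[1],d[2]]*1e3
def plan(*pts,yaw=None):
    s=bot.state();R=Ro.from_rotvec(s["orientation"]).as_matrix();a=np.arctan2(R[1,2],R[0,2])
    print("t",s["time"],"loc",loc(s["position"]).round(1),"yaw",round(a-ST[2],4),"F",np.round(s["contact_force"],1),"op",round(s["opening"],4),"v",round(np.abs(s["joint_vel"]).max(),3))
    for P in pts: print(P,move_to(s,P).round(4),"turn",round((a-(ST[2] if yaw is None else yaw))/2/np.pi,4))
E
python3 -c "
from h import *
plan(w(44.7,53.5,120))"
```

```text
t 1.5833 loc [ 20.4  22.5 200.6] yaw -0.0028 F [-0.4  0.8 -0.2] op 0.0852 v 0.06
[0.58220317 0.2603474  0.12      ] [-0.1046  0.2683  0.0804] turn -0.0004
```

```bash
python3 -m inch '-0.105 0.268 0.08 0;-0.105 0.268 0.08 0;-0.105 0.268 0.08 0;-0.105 0.268 0.08 0;-0.105 0.268 0.08 0;-0.105 0.268 0.08 0'
python3 - <<'E'
from h import *
for i in range(3):
    plan(w(44.7,53.5,75))
    a=bot.camera("wrist")
cv2.imwrite("pics/w3.png",a)
E
```

```text
time: 2.08
position: [0.5829, 0.2606, 0.1222]
orientation: [-1.262, 1.118, -1.127]
contact_force: [0.3, -0.1, 0.4]
opening: 0.0854
t 2.0833 loc [ 45.4  53.7 122.2] yaw -0.0026 F [ 0.3 -0.1  0.4] op 0.0854 v 0.015
[0.58220317 0.2603474  0.075     ] [ 0.      0.1575 -0.003 ] turn -0.0004
t 2.1333 loc [ 45.6  53.6 122.5] yaw -0.003 F [ 0.5 -0.6  0.7] op 0.0854 v 0.004
[0.58220317 0.2603474  0.075     ] [-0.0002  0.1584 -0.0038] turn -0.0005
t 2.1833 loc [ 45.6  53.5 122.5] yaw -0.0032 F [-0.1 -0.9  0.1] op 0.0855 v 0.004
[0.58220317 0.2603474  0.075     ] [-0.0004  0.1582 -0.0037] turn -0.0005
```

View pics/w3.png

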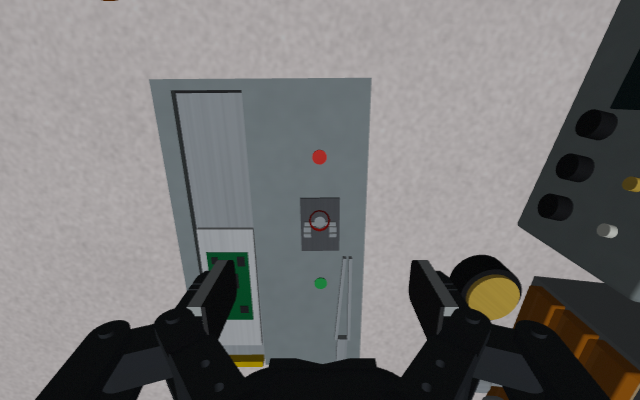

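Run:
```python
from h import *
s=bot.state();W=wcal(s);a=cv2.imread("pics/w3.png")
cv2.imwrite("pics/w3a.png",cv2.resize(a[140:300,270:370],None,fx=4,fy=4,interpolation=cv2.INTER_CUBIC))
for q,z in [((319.5,219.5),.1054),((319.5,157),.051),((320.5,283),.051),((151,80),.051),((371,78),.051)]: print(q,loc(ray(W,q,z)).round(1))
print(proj(W,np.array([w(45,53.5,94),w(45,30+62*np.sin(.5),51+62*np.cos(.5))])))
```

```text
(319.5, 219.5) [ 44.2  57.6 105.4]
(319.5, 157) [44.2 90.5 51. ]
(320.5, 283) [ 44.4 -30.   51. ]
(151, 80) [-82.7 149.7  51. ]
(371, 78) [ 83.6 150.5  51. ]
[[320.704345   218.701581  ]
 [320.65899567 216.62275833]]
```

View pics/w3a.png

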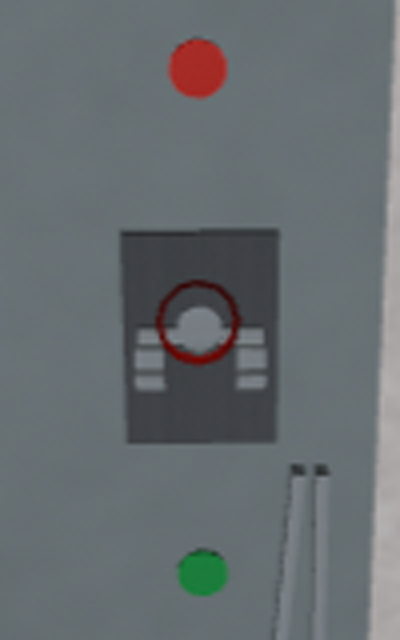

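```bash
python3 -m inch '0 0.158 -0.004 0;0 0.158 -0.004 0;0 0.158 -0.004 0;0 0.158 -0.004 0;0 0.158 -0.004 0'
python3 -c "
from h import *
plan(w(44.7,53.5,75))"
python3 -m inch '0 0 0 0;0 0 0 0;0 0 0 0;0 0 0 0;0 0 0 0;0 0 0 0;0 0 0 0;0 0 0 0' -1
python3 -c "
from h import *
plan(w(44.7,53.5,75))
cv2.imwrite('pics/w4.png',bot.camera('wrist'));plan()"
```

```text
time: 2.65
position: [0.5834, 0.2606, 0.0769]
orientation: [-1.258, 1.117, -1.128]
contact_force: [-0.2, 0.1, -0.2]
opening: 0.0858
t 2.65 loc [45.9 53.6 76.9] yaw -0.0035 F [-0.2  0.1 -0.2] op 0.0858 v 0.004
[0.58220317 0.2603474  0.075     ] [ 0.0003  0.0064 -0.0042] turn -0.0006
time: 3.32
position: [0.5833, 0.2606, 0.0768]
orientation: [-1.258, 1.118, -1.128]
contact_force: [0.6, 0.1, -0.7]
opening: -0.0004
t 3.3167 loc [45.8 53.6 76.8] yaw -0.0034 F [ 0.6  0.1 -0.7] op -0.0004 v 0.001
[0.58220317 0.2603474  0.075     ] [ 0.0003  0.0061 -0.0038] turn -0.0005
t 3.3667 loc [45.9 53.5 76.9] yaw -0.0034 F [ 0.1 -1.1  0.2] op 0.0001 v 0.002
```

View pics/w4.png

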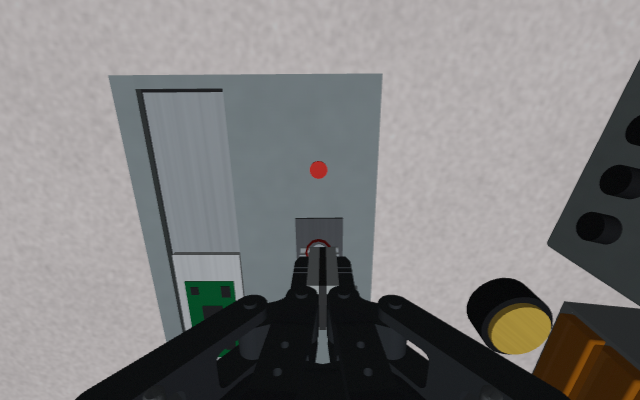

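Run:
```python
from h import *
s=bot.state();W=wcal(s);a=cv2.imread("pics/w4.png")
cv2.imwrite("pics/w4a.png",cv2.resize(a[150:310,240:400],None,fx=4,fy=4,interpolation=cv2.INTER_CUBIC))
a=bot.camera("side");cv2.imwrite("pics/s4a.png",cv2.resize(a[100:220,210:340],None,fx=5,fy=5,interpolation=cv2.INTER_CUBIC))
print(proj(W,np.array([s["position"],s["position"]+[0,0,.019],w(45,53.5,94),w(45,30+62*np.sin(.5),51+62*np.cos(.5)),w(45,90,51),w(-85,150,51)])))
print(loc(ray(W,(318,170),.051)),loc(ray(W,(109,76),.051)),loc(ray(W,(382,73),.051)))
```

```text
[[321.42346543 235.50173433]
 [321.59670813 249.68311516]
 [320.10572648 248.24486107]
 [320.0578514  247.89857807]
 [319.69137359 170.34349532]
 [107.16824964  75.89968466]]
[43.85186663 90.24544247 51.        ] [-83.8947886  149.93896909  51.        ] [ 83.78813704 151.04907902  51.        ]
```

View pics/w4a.png

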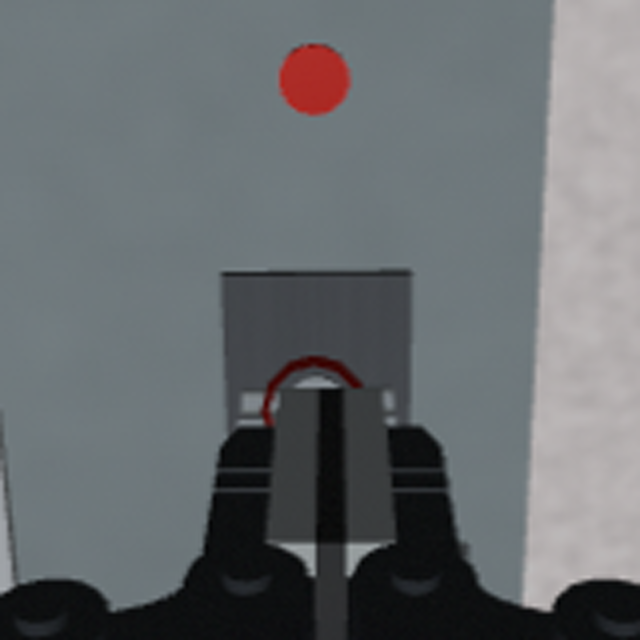

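View pics/s4a.png

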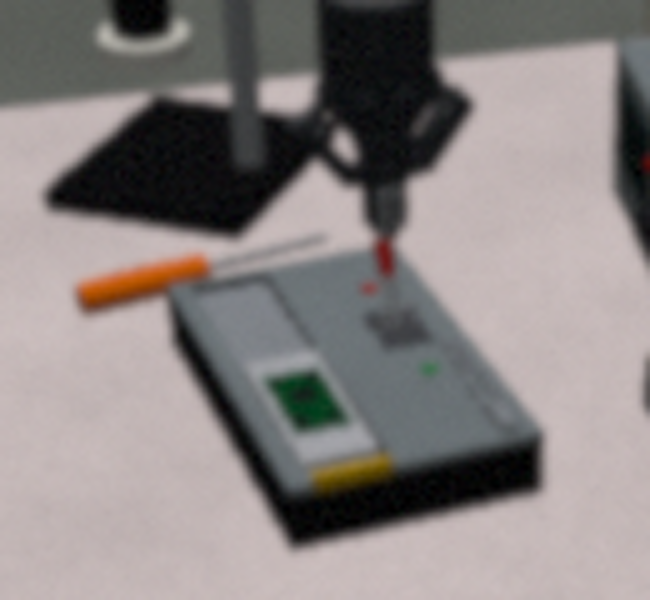

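Run:
```python
from h import *
S=bot.calibration("side");s=bot.state()
for z in (51,77,83,94,105,115,125): print(z,((proj(S,w(44.5,53.5,z))-np.array([210,100])+.5)*5-.5).round(0))
W=wcal(s);R=Ro.from_rotvec(s["orientation"]).as_matrix()
for x in(-.011,0,.011):
  for y in (0,-.01,-.019,-.025): print(x,y,((proj(W,s["position"]+R@[x,y,0])-np.array([240,150])+.5)*4-.5).round(0))
```

```text
51 [[389. 312.]]
77 [[387. 279.]]
83 [[387. 271.]]
94 [[387. 256.]]
105 [[386. 242.]]
115 [[385. 228.]]
125 [[385. 215.]]
-0.011 0 [[327. 280.]]
-0.011 -0.01 [[327. 305.]]
-0.011 -0.019 [[327. 331.]]
-0.011 -0.025 [[327. 349.]]
0 0 [[327. 344.]]
0 -0.01 [[327. 372.]]
0 -0.019 [[327. 400.]]
0 -0.025 [[327. 420.]]
0.011 0 [[327. 405.]]
0.011 -0.01 [[327. 436.]]
0.011 -0.019 [[327. 467.]]
0.011 -0.025 [[327. 489.]]
```

```bash
python3 -m inch '0 0 -0.0055 0;0 0 -0.0055 0;0 0 -0.0055 0;0 0 -0.0055 0;0 0.04 -0.0055 0;0 0.08 -0.0055 0;0 0.115 -0.0055 0;0 0.115 -0.0055 0' 0.2
python3 -c "
from h import *
plan();cv2.imwrite('pics/w5.png',bot.camera('wrist'));plan()"
```

```text
time: 4.08
position: [0.5796, 0.2594, 0.0389]
orientation: [-1.263, 1.12, -1.127]
contact_force: [-0.0, 0.1, -1.3]
opening: 0.0511
t 4.0833 loc [42.  52.8 38.9] yaw -0.0034 F [-0.   0.1 -1.3] op 0.0511 v 0.038
t 4.1333 loc [42.8 53.  40.1] yaw -0.0035 F [0.4 0.1 0.3] op 0.0512 v 0.025
```

View pics/w5.png

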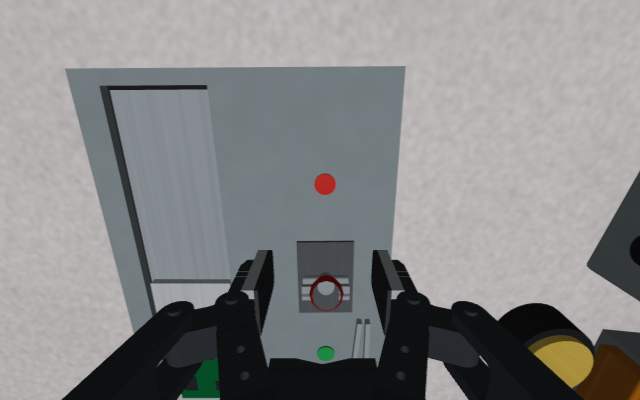

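```bash
python3 -m inch '0 0 0.005 0;0 0 0.005 0;0 0 0.005 0;0 0 0.005 0;0 0 0.005 0;0 0 0.005 0;0 0 0.005 0;0 0 0.005 0' -1
python3 -c "
from h import *
plan();a=bot.camera('wrist');cv2.imwrite('pics/w6.png',a);plan()
a=bot.camera('side');cv2.imwrite('pics/s6.png',cv2.resize(a[100:220,210:340],None,fx=5,fy=5,interpolation=cv2.INTER_CUBIC))
"
```

```text
time: 4.8
position: [0.5817, 0.2601, 0.0404]
orientation: [-1.262, 1.12, -1.127]
contact_force: [-3.4, 0.2, 3.5]
opening: 0.0123
t 4.8 loc [44.1 53.3 40.4] yaw -0.0033 F [-3.4  0.2  3.5] op 0.0123 v 0.002
t 4.85 loc [44.1 53.3 40.4] yaw -0.0033 F [-3.1  0.3  3.9] op 0.0123 v 0.002
```

View pics/w6.png

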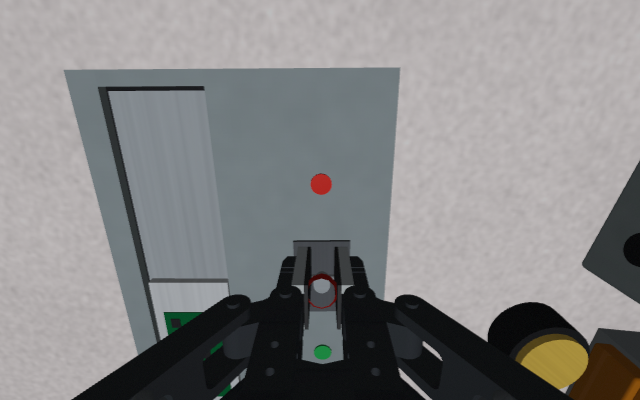

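View pics/s6.png

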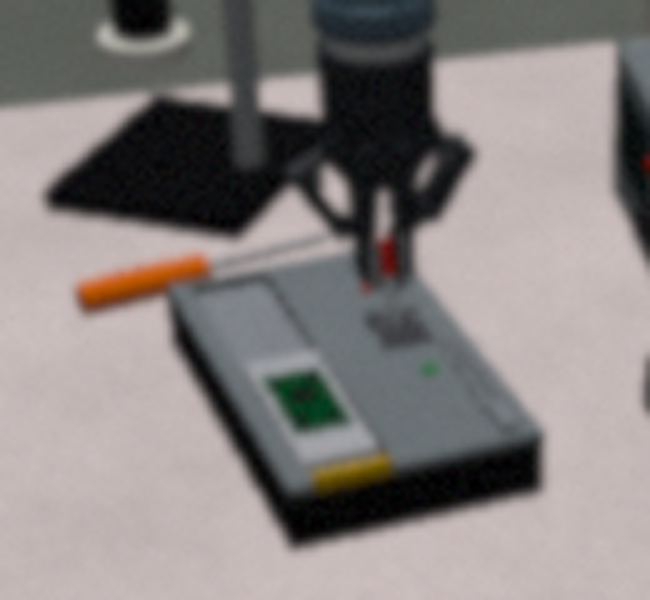

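```bash
python3 -m inch '-0.003 -0.006 0 0;-0.006 -0.012 0 0;-0.0096 -0.0176 0 0;-0.0096 -0.0176 0 0;-0.0096 -0.0176 0 0;-0.0096 -0.0176 0 0'
python3 -c "
from h import *
plan()"
```

```text
time: 5.4
position: [0.5812, 0.2622, 0.0453]
orientation: [-1.263, 1.12, -1.128]
contact_force: [-0.5, -3.2, -4.7]
opening: 0.0121
t 5.4 loc [43.9 55.4 45.3] yaw -0.0038 F [-0.5 -3.2 -4.7] op 0.0121 v 0.004
```

```bash
python3 -m inch '-0.0067 -0.0123 0 0;-0.0067 -0.0123 0 0;-0.0067 -0.0123 0 0;-0.0067 -0.0123 0 0'
python3 -c "
from h import *
plan()"
```

```text
time: 5.73
position: [0.5809, 0.264, 0.0489]
orientation: [-1.263, 1.12, -1.128]
contact_force: [0.4, -3.4, -6.3]
opening: 0.0124
t 5.7333 loc [43.9 57.2 48.9] yaw -0.0038 F [ 0.4 -3.4 -6.3] op 0.0124 v 0.002
```

```bash
python3 -m inch '0.017 -0.0093 0 0;0.0353 -0.016 0 0;0.0543 -0.0207 0 0;0.0735 -0.0237 0 0;0.0735 -0.0237 0 0'
python3 -c "
from h import *
plan();p=loc(bot.state()['position'])-np.array([0,57.2,48.9])+np.array([0,27.9,51.2]);print(p,np.hypot(p[1],p[2]),np.arctan2(p[1],p[2]))"
```

```text
time: 6.15
position: [0.5836, 0.2411, 0.0565]
orientation: [-1.262, 1.121, -1.129]
contact_force: [-0.1, 1.3, -6.6]
opening: 0.0123
t 6.15 loc [43.8 34.2 56.5] yaw -0.0052 F [-0.1  1.3 -6.6] op 0.0123 v 0.016
[43.80210738  4.88333621 58.79717277] 58.999614387466416 0.08286374810122325
```

```bash
python3 -m inch '0.0163 0.001 0 0;0.0357 0.002 0 0;0.055 0.005 0 0;0.074 0.0097 0 0;0.0923 0.0163 0 0;0.1097 0.025 0 0;0.1097 0.025 0 0'
python3 -c "
from h import *
plan();p=loc(bot.state()['position'])-np.array([0,57.2,48.9])+np.array([0,27.9,51.2]);print(p,np.hypot(p[1],p[2]),np.arctan2(p[1],p[2]))"
```

```text
time: 6.73
position: [0.5877, 0.2073, 0.049]
orientation: [-1.261, 1.122, -1.13]
contact_force: [-1.1, 4.7, -4.6]
opening: 0.0122
t 6.7333 loc [43.9  0.2 49. ] yaw -0.0064 F [-1.1  4.7 -4.6] op 0.0122 v 0.018
[ 43.86034223 -29.12824091  51.29131668] 58.98519801869145 -0.5164806289274583
```

```bash
python3 -m inch '-0.005 0.009 0 0;-0.01 0.018 0 0;-0.0152 0.0278 0 0;-0.0152 0.0278 0 0;-0.0152 0.0278 0 0'
python3 -c "
from h import *
plan()"
```

```text
time: 7.15
position: [0.5879, 0.2103, 0.0414]
orientation: [-1.262, 1.121, -1.132]
contact_force: [-3.3, 0.1, 4.8]
opening: 0.0122
t 7.15 loc [44.3  3.1 41.4] yaw -0.0071 F [-3.3  0.1  4.8] op 0.0122 v 0.002
```

```bash
python3 -m inch '0 0 0 0;0 0 0 0;0 0 0 0;0 0 0 0;0 -0.1 0 0;0 -0.2 0 0;0 -0.35 0 0;0 -0.35 0 0' 0.2
python3 -c "
from h import *
plan();cv2.imwrite('pics/w7.png',bot.camera('wrist'));plan()
a=bot.camera('side');cv2.imwrite('pics/s7.png',cv2.resize(a[100:220,210:340],None,fx=5,fy=5,interpolation=cv2.INTER_CUBIC))"
```

```text
time: 7.82
position: [0.5922, 0.2118, 0.1536]
orientation: [-1.251, 1.115, -1.135]
contact_force: [1.2, 0.7, -0.2]
opening: 0.0504
t 7.8167 loc [ 48.8   4.1 153.6] yaw -0.0078 F [ 1.2  0.7 -0.2] op 0.0504 v 0.022
t 7.8667 loc [ 47.9   4.1 151.5] yaw -0.0075 F [-0.3  0.2  0.7] op 0.0508 v 0.059
```

View pics/w7.png

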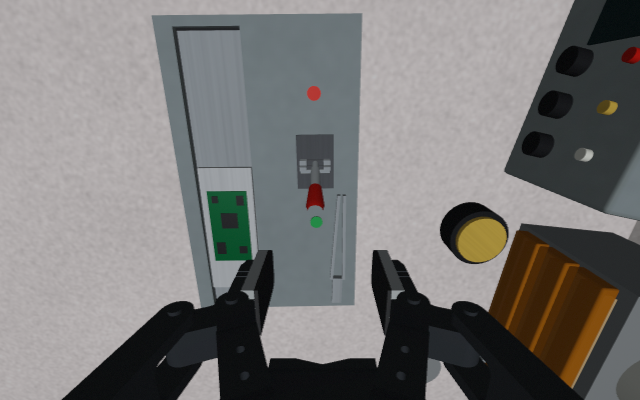

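View pics/s7.png

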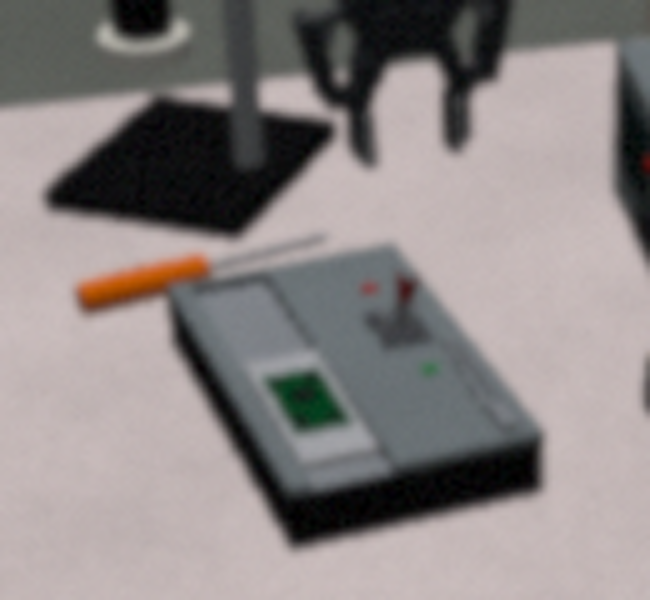

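```bash
python3 -c "
from h import *
plan(w(-41.3,50,90),w(-41.3,50,40))"
```

```text
t 7.9167 loc [ 46.    4.  148.8] yaw -0.0072 F [ 0.4  0.2 -1. ] op 0.0511 v 0.05
[0.49723375 0.24661981 0.09      ] [-0.1521  0.1931 -0.2936] turn -0.0012
[0.49723375 0.24661981 0.04      ] [-0.1528  0.3597 -0.2949] turn -0.0012
```

```bash
python3 -m inch '-0.152 0.05 -0.294 -0.001;-0.152 0.05 -0.294 -0.001;-0.152 0.19 -0.294 -0.001;-0.152 0.3 -0.294 -0.001;-0.152 0.3 -0.294 -0.001;-0.152 0.3 -0.294 -0.001;-0.152 0.3 -0.294 -0.001' -1
python3 -c "
from h import *
plan();cv2.imwrite('pics/w8.png',bot.camera('wrist'));plan(w(-41.3,48,16),w(-41.3,48,12))"
```

```text
time: 8.5
position: [0.4988, 0.2459, 0.0588]
orientation: [-1.259, 1.114, -1.13]
contact_force: [-0.6, 0.2, -0.1]
opening: 0.0
t 8.5 loc [-39.8  49.1  58.8] yaw -0.0023 F [-0.6  0.2 -0.1] op 0.0 v 0.026
t 8.55 loc [-39.1  49.3  59.5] yaw -0.0024 F [-0.1  0.1 -0. ] op 0.0004 v 0.014
[0.49747218 0.24463407 0.016     ] [ 0.0038  0.1451 -0.0089] turn -0.0004
[0.49747218 0.24463407 0.012     ] [ 0.0038  0.1584 -0.009 ] turn -0.0004
```

View pics/w8.png

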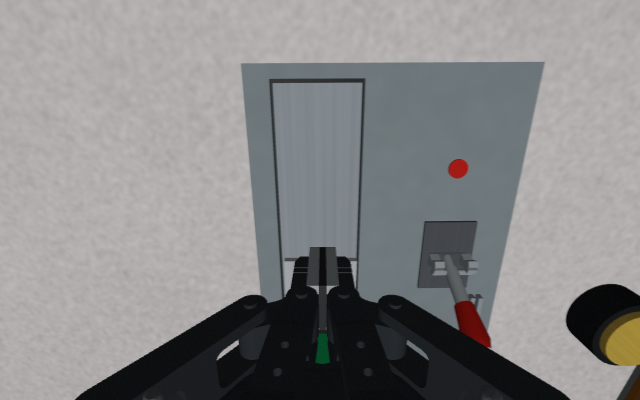

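```bash
python3 -m inch '0 0.06 -0.004 0;0 0.11 -0.004 0;0 0.14 -0.004 0;0 0.14 -0.004 0;0 0.14 -0.004 0'
python3 -c "
from h import *
plan();cv2.imwrite('pics/w9.png',bot.camera('wrist'));plan()"
```

```text
time: 8.97
position: [0.4997, 0.2459, 0.0184]
orientation: [-1.256, 1.113, -1.131]
contact_force: [-0.0, 0.9, 0.3]
opening: 0.0002
t 8.9667 loc [-39.   49.   18.4] yaw -0.0031 F [-0.   0.9  0.3] op 0.0002 v 0.012
t 9.0167 loc [-38.8  49.2  18.7] yaw -0.0029 F [ 0.4  0.3 -0.9] op 0.0003 v 0.005
```

View pics/w9.png

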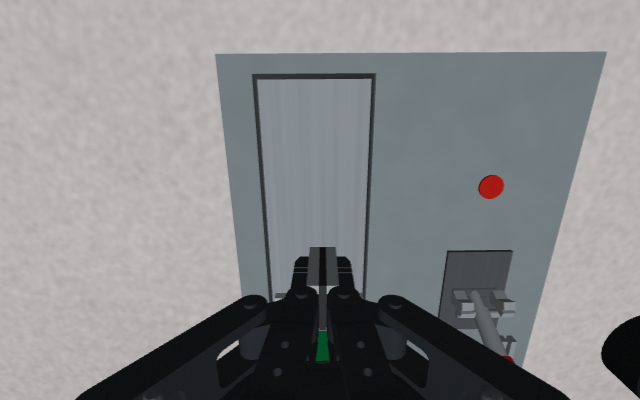

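```bash
python3 -m inch '0 0 -0.01 0;0 0.005 -0.01 0;0 0.01 -0.01 0;0 0.016 -0.01 0;0 0.016 -0.01 0'
python3 -c "
from h import *
plan()"
```

```text
time: 9.43
position: [0.4968, 0.2457, 0.0136]
orientation: [-1.255, 1.113, -1.131]
contact_force: [-0.5, 0.1, -0.1]
opening: -0.0001
t 9.4333 loc [-41.9  49.2  13.6] yaw -0.0029 F [-0.5  0.1 -0.1] op -0.0001 v 0.007
```

Now in 1 mm steps to touch the floor.

```bash
python3 -m inch '0 0.004 0 0;0 0.004 0 0;0 0.007 0 0;0 0.007 0 0'
python3 -m inch '0 0.004 0 0;0 0.004 0 0;0 0.004 0 0'
python3 -c "
from h import *
plan()"
```

```text
time: 9.77
position: [0.4967, 0.2457, 0.012]
orientation: [-1.255, 1.113, -1.13]
contact_force: [-1.8, -1.2, 7.2]
opening: 0.0001
time: 10.02
position: [0.4967, 0.2458, 0.012]
orientation: [-1.255, 1.114, -1.13]
contact_force: [-4.0, -1.1, 14.4]
opening: -0.0002
t 10.0167 loc [-41.9  49.2  12. ] yaw -0.0033 F [-4.  -1.1 14.4] op -0.0002 v 0.002
```

```bash
python3 -m inch '0 -0.006 0 0;0 -0.006 0 0;0.02 -0.006 0 0;0.04 -0.006 0 0;0.055 -0.006 0 0;0.07 -0.006 0 0;0.085 -0.006 0 0;0.1 -0.006 0 0'
python3 -c "
from h import *
plan(w(-41.3,-28,46.3-33))"
```

```text
time: 10.68
position: [0.5002, 0.2153, 0.0137]
orientation: [-1.255, 1.114, -1.13]
contact_force: [-0.2, -0.1, 0.7]
opening: 0.0001
t 10.6833 loc [-42.1  18.5  13.7] yaw -0.0036 F [-0.2 -0.1  0.7] op 0.0001 v 0.094
[0.50653258 0.16917607 0.0133    ] [0.1551 0.002  0.0033] turn -0.0006
```

```bash
python3 -m inch '0.02 0.001 0.002 0;0.04 0.001 0.002 0;0.06 0.001 0.002 0;0.08 0.001 0.002 0;0.1 0.001 0.002 0;0.12 0.001 0.002 0;0.135 0.001 0.002 0;0.145 0.001 0.002 0'
python3 -c "
from h import *
plan()
a=bot.camera('side');cv2.imwrite('pics/s8.png',cv2.resize(a[100:220,210:340],None,fx=5,fy=5,interpolation=cv2.INTER_CUBIC))
a=bot.camera('top');cv2.imwrite('pics/t8.png',cv2.resize(a[175:265,175:300],None,fx=6,fy=6,interpolation=cv2.INTER_CUBIC))
plan()"
```

```text
time: 11.35
position: [0.5059, 0.1713, 0.0136]
orientation: [-1.255, 1.115, -1.131]
contact_force: [-0.1, 0.3, -0.6]
opening: 0.0001
t 11.35 loc [-41.7 -25.8  13.6] yaw -0.0042 F [-0.1  0.3 -0.6] op 0.0001 v 0.06
t 11.45 loc [-41.6 -25.7  13.6] yaw -0.0045 F [-1.7 -0.1  0. ] op 0.0002 v 0.013
```

View pics/s8.png

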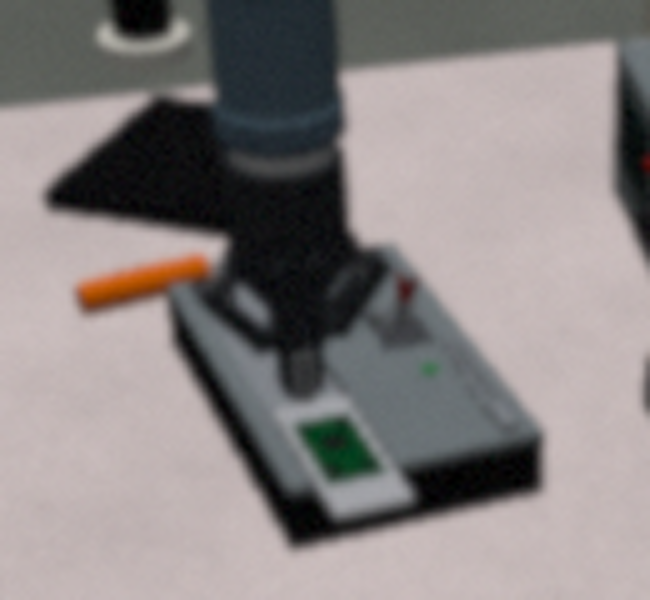

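View pics/t8.png

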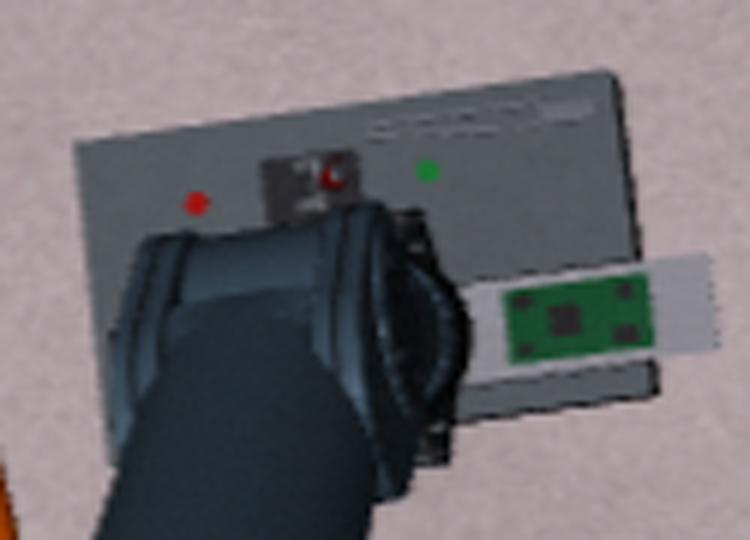

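```bash
python3 -c "
from h import *
print(loc(ray(bot.calibration('top'),up((717,303),6,(175,175)),.05)))"
python3 -m inch '0.008 0 0 0;0.016 0 0 0;0.025 0 0 0;0.025 0 0 0;0.025 0 0 0'
python3 -c "
from h import *
plan()"
```

```text
[ -42.0886203  -170.63735362   50.        ]
time: 11.87
position: [0.5068, 0.1638, 0.0137]
orientation: [-1.255, 1.115, -1.131]
contact_force: [-0.6, -0.1, 0.2]
opening: -0.0001
t 11.8667 loc [-41.6 -33.4  13.7] yaw -0.0047 F [-0.6 -0.1  0.2] op -0.0001 v 0.006
```

```bash
python3 -m inch '-0.02 -0.02 0 0;-0.02 -0.1 0 0;-0.02 -0.25 0 0;0.2 -0.25 0 0;0.43 -0.25 0 0;0.43 -0.25 0 0;0.43 -0.25 0 0;0.43 -0.25 0 0' 0.6
python3 -c "
from h import *
plan();cv2.imwrite('pics/w10.png',bot.camera('wrist'));plan(w(-41.5,-162,40),w(-41.5,-162,5))"
```

```text
time: 12.53
position: [0.5213, 0.0315, 0.0899]
orientation: [-1.253, 1.119, -1.138]
contact_force: [0.1, 0.0, -0.0]
opening: 0.0682
t 12.5333 loc [ -43.1 -166.4   89.9] yaw -0.0115 F [ 0.1  0.  -0. ] op 0.0682 v 0.062
t 12.5833 loc [ -43.  -163.3   89.6] yaw -0.0081 F [0.4 0.3 0.3] op 0.0683 v 0.047
[0.52230892 0.03610787 0.04      ] [-0.0051  0.1652  0.003 ] turn -0.0013
[0.52230892 0.03610787 0.005     ] [-0.0054  0.2819  0.0017] turn -0.0013
```

View pics/w10.png

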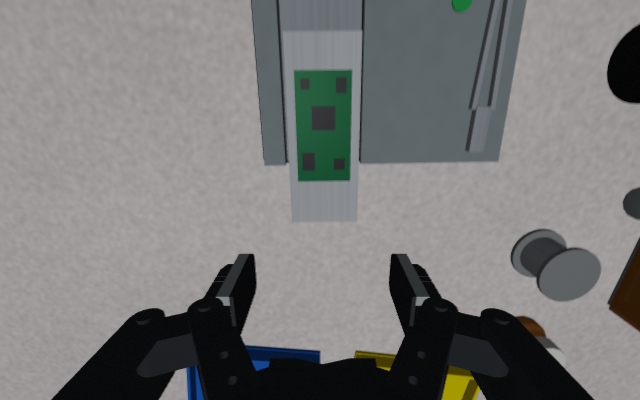

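```bash
python3 -c "
from h import *
s=bot.state();W=wcal(s)
for q in [(292,221),(357,221),(285,31),(362,30)]: print(loc(ray(W,q,.05)).round(1))
for q in [(265,164),(499,161)]: print(loc(ray(W,q,.051)).round(1))
plan(w(-42,-162,40),w(-42,-162,5))"
```

```text
[ -65.2 -169.6   50. ]
[ -15.3 -170.3   50. ]
[-64.3 -40.2  50. ]
[-15.8 -40.   50. ]
[ -82.6 -124.8   51. ]
[  85.8 -124.5   51. ]
t 12.5833 loc [ -43.  -163.3   89.6] yaw -0.0081 F [0.4 0.3 0.3] op 0.0683 v 0.047
[0.52181249 0.03604826 0.04      ] [-0.005   0.1652  0.0013] turn -0.0013
[0.52181249 0.03604826 0.005     ] [-0.0054  0.2819  0.    ] turn -0.0013
```

```bash
python3 -m inch '-0.005 0.08 0.003 -0.001;-0.005 0.15 0.003 -0.001;-0.005 0.22 0.003 -0.001;-0.005 0.265 0.003 -0.001;-0.005 0.265 0.003 -0.001;-0.005 0.265 0.003 -0.001'
python3 -c "
from h import *
plan();cv2.imwrite('pics/w11.png',bot.camera('wrist'));plan(w(-41.5,-162,5))"
```

```text
time: 13.08
position: [0.5221, 0.0379, 0.0097]
orientation: [-1.258, 1.112, -1.127]
contact_force: [-0.6, 0.3, -0.2]
opening: 0.0681
t 13.0833 loc [ -41.5 -160.2    9.7] yaw 0.0004 F [-0.6  0.3 -0.2] op 0.0681 v 0.031
t 13.1333 loc [ -40.7 -160.7   10.5] yaw -0.0001 F [-0.3  0.3  0.7] op 0.068 v 0.021
[0.52230892 0.03610787 0.005     ] [ 0.0043  0.0184 -0.0029] turn -0.0
```

View pics/w11.png

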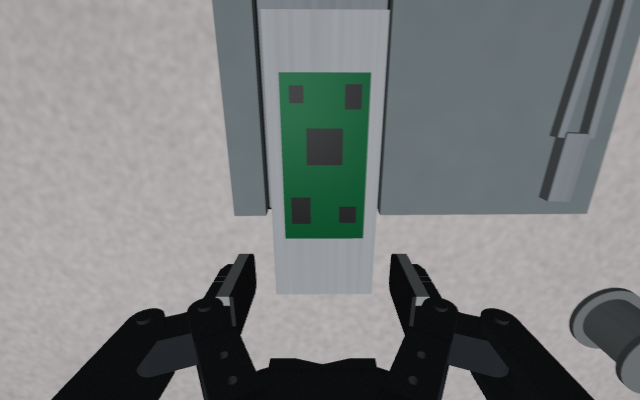

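```bash
python3 -m inch '0.003 0.018 -0.002 0;0.003 0.018 -0.002 0;0.003 0.018 -0.002 0;0.003 0.018 -0.002 0'
python3 -c "
from h import *
plan()"
python3 -m inch '0 0 0 0;0 0 0 0;0 0 0 0;0 0 0 0;0 0 0 0;0 0 0 0' -1
python3 -c "
from h import *
plan();cv2.imwrite('pics/w12.png',bot.camera('wrist'));plan()"
```

```text
time: 13.47
position: [0.5228, 0.0367, 0.0056]
orientation: [-1.256, 1.111, -1.128]
contact_force: [0.2, 0.3, 0.2]
opening: 0.0682
t 13.4667 loc [ -40.9 -161.5    5.6] yaw -0.0001 F [0.2 0.3 0.2] op 0.0682 v 0.002
time: 13.97
position: [0.5231, 0.0366, 0.0058]
orientation: [-1.255, 1.111, -1.128]
contact_force: [-0.0, 0.2, 5.1]
opening: 0.0475
t 13.9667 loc [ -40.6 -161.6    5.8] yaw -0.0001 F [-0.   0.2  5.1] op 0.0475 v 0.001
t 14.0167 loc [ -40.6 -161.5    5.8] yaw -0.0001 F [-1.5 -0.1  6.1] op 0.048 v 0.001
```

View pics/w12.png

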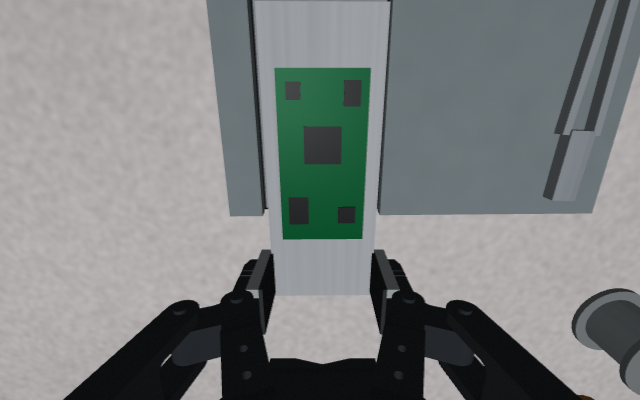

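```bash
python3 -m inch '0 -0.01 0 0;0 -0.02 0 0;0 -0.03 0 0;0 -0.04 0 0;0 -0.06 0 0;0 -0.08 0 0;0 -0.1 0 0;0 -0.1 0 0'
python3 -c "
from h import *
plan();cv2.imwrite('pics/w13.png',bot.camera('wrist'));plan()
a=bot.camera('side');cv2.imwrite('pics/s13.png',cv2.resize(a[100:240,210:350],None,fx=4,fy=4,interpolation=cv2.INTER_CUBIC))"
```

```text
time: 14.68
position: [0.5237, 0.0368, 0.0372]
orientation: [-1.253, 1.109, -1.129]
contact_force: [1.1, 0.5, -1.5]
opening: 0.0478
t 14.6833 loc [ -40.  -161.5   37.2] yaw -0.0002 F [ 1.1  0.5 -1.5] op 0.0478 v 0.022
t 14.7333 loc [ -40.3 -161.4   36.6] yaw -0.0001 F [0.3 0.3 0.1] op 0.0479 v 0.017
```

View pics/w13.png

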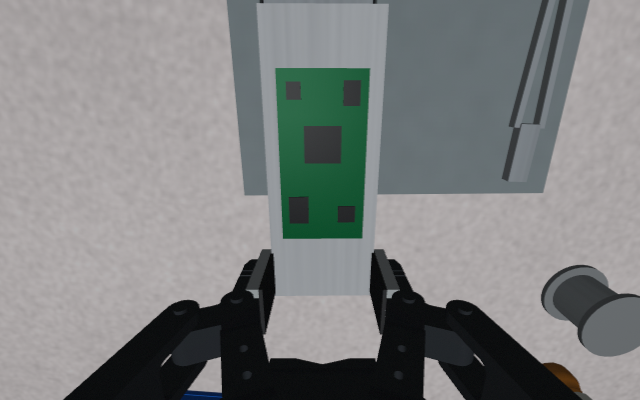

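View pics/s13.png

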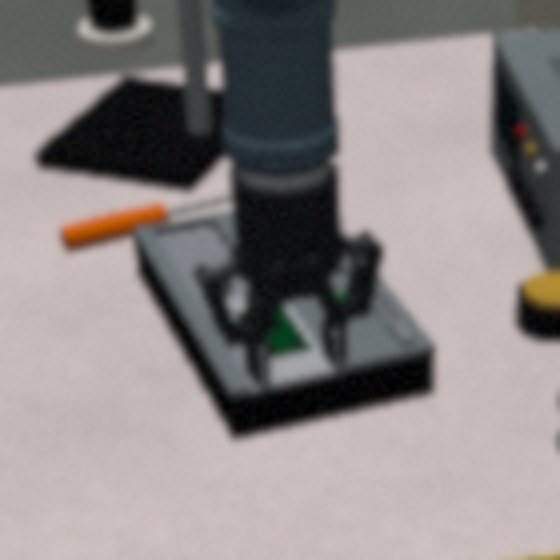

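```bash
python3 -c "
from h import *
plan([.4712,-.3054,.085],yaw=.0023)"
```

```text
t 14.7833 loc [ -40.7 -161.4   36.2] yaw -0.0 F [ 0.2 -0.5 -0.6] op 0.0473 v 0.012
[0.4712, -0.3054, 0.085] [ 1.1124 -0.1641 -0.3051] turn 0.0187
```

```bash
python3 -m inch '0.01 -0.06 0 0;0.05 -0.12 -0.01 0;0.11 -0.164 -0.03 0.002;0.19 -0.164 -0.05 0.004;0.28 -0.164 -0.08 0.006;0.37 -0.164 -0.1 0.008;0.46 -0.164 -0.125 0.01;0.55 -0.164 -0.15 0.012'
python3 -c "
from h import *
plan([.4712,-.3054,.085],yaw=.0023)"
```

```text
time: 15.45
position: [0.4968, -0.1335, 0.085]
orientation: [-1.22, 1.166, -1.184]
contact_force: [-0.2, -0.4, -1.5]
opening: 0.0477
t 15.45 loc [ -87.1 -327.3   85. ] yaw -0.0758 F [-0.2 -0.4 -1.5] op 0.0477 v 0.637
[0.4712, -0.3054, 0.085] [ 0.5688 -0.0006 -0.1103] turn 0.0066
```

```bash
python3 -m inch '0.1 0 -0.02 0.002;0.2 0 -0.04 0.004;0.3 0 -0.06 0.0066;0.4 0 -0.08 0.0066;0.48 0 -0.095 0.0066;0.54 0 -0.105 0.0066;0.57 0 -0.11 0.0066;0.57 0 -0.11 0.0066'
python3 -m inch '0 0 0 0;0 0 0 0'
python3 -c "
from h import *
plan();cv2.imwrite('pics/w14.png',bot.camera('wrist'));plan()
a=bot.camera('top');cv2.imwrite('pics/t14.png',cv2.resize(a[155:275,310:450],None,fx=5,fy=5,interpolation=cv2.INTER_CUBIC))
plan([.4712,-.3054,.085],[.4712,-.3054,-.030],yaw=.0023)"
```

```text
time: 16.12
position: [0.4704, -0.308, 0.0847]
orientation: [-1.2, 1.199, -1.218]
contact_force: [-1.3, -0.7, -0.2]
opening: 0.0479
time: 16.28
position: [0.4706, -0.3065, 0.0843]
orientation: [-1.201, 1.199, -1.216]
contact_force: [0.8, 0.5, -1.5]
opening: 0.0475
t 16.2833 loc [-133.7 -496.    84.3] yaw -0.1191 F [ 0.8  0.5 -1.5] op 0.0475 v 0.01
t 16.3333 loc [-133.5 -495.8   84.4] yaw -0.1187 F [ 0.3 -0.4 -1.1] op 0.0478 v 0.004
t 16.3833 loc [-133.4 -495.9   84.5] yaw -0.1185 F [-0.4  0.2 -1.6] op 0.0474 v 0.005
[0.4712, -0.3054, 0.085] [-0.0032 -0.0017  0.0013] turn -0.0002
[0.4712, -0.3054, -0.03] [-0.0036  0.3816 -0.0038] turn -0.0002
```

View pics/w14.png

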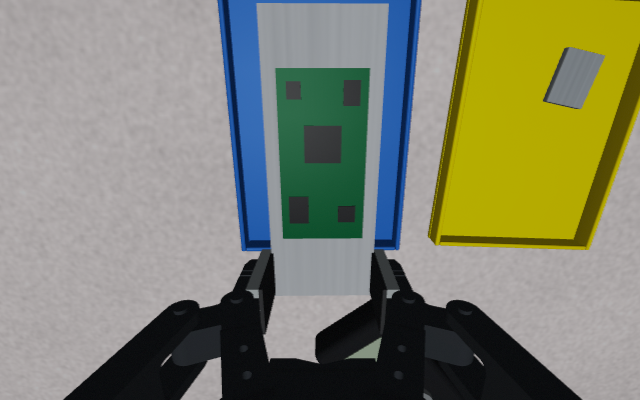

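View pics/t14.png

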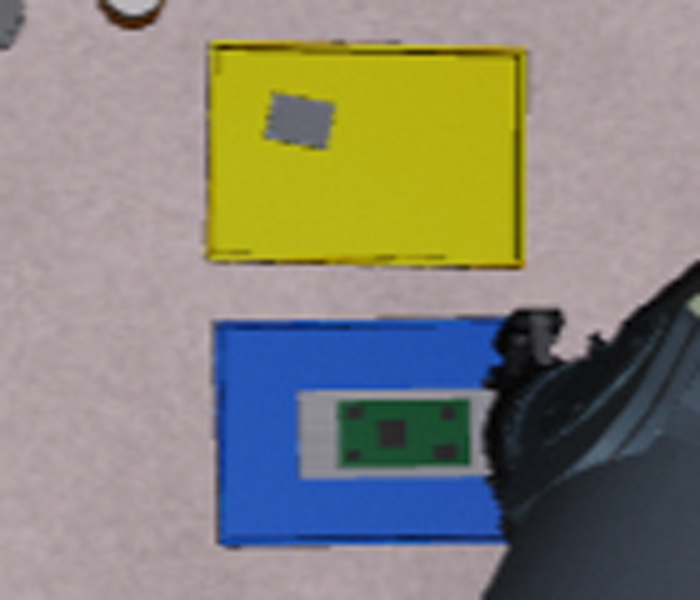

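```bash
python3 -c "
from h import *
s=bot.state();W=wcal(s)
for q,z in [((242,249),.02),((399,248),.02),((323,294),.127),((323,4),.127)]: print(q,ray(W,q,z).round(4))
T=bot.calibration('top')
print(ray(T,up((298,435),5,(310,155)),.127), ray(T,up((392,434),5,(310,155)),.127))"
```

```text
(242, 249) [ 0.4014 -0.3495  0.02  ]
(399, 248) [ 0.5404 -0.3495  0.02  ]
(323, 294) [ 0.4711 -0.3196  0.127 ]
(323, 4) [ 0.4709 -0.189   0.127 ]
[ 0.47099312 -0.19161516  0.127     ] [ 0.47091181 -0.24523315  0.127     ]
```

```bash
python3 -m inch '-0.003 0.08 -0.001 0;-0.003 0.16 -0.001 0;-0.003 0.24 -0.002 0;-0.003 0.31 -0.003 0;-0.003 0.35 -0.004 0;-0.003 0.37 -0.004 0;-0.003 0.37 -0.004 0'
python3 -c "
from h import *
plan([.4712,-.3054,-.032],yaw=.0023)"
```

```text
time: 16.97
position: [0.4707, -0.3046, -0.0273]
orientation: [-1.201, 1.199, -1.213]
contact_force: [-0.4, 0.5, -0.4]
opening: 0.0476
t 16.9667 loc [-133.3 -494.2  -27.3] yaw -0.1177 F [-0.4  0.5 -0.4] op 0.0476 v 0.036
[0.4712, -0.3054, -0.032] [0.0026 0.0156 0.0014] turn -0.0001
```

```bash
python3 -m inch '0 0.004 0 0;0 0.008 0 0;0 0.012 0 0;0 0.012 0 0;0 0.012 0 0'
python3 -m inch '0 0.004 0 0;0 0.006 0 0;0 0.006 0 0'
python3 -c "
from h import *
plan()"
```

```text
time: 17.38
position: [0.4711, -0.3048, -0.0304]
orientation: [-1.201, 1.199, -1.214]
contact_force: [-0.5, -0.2, -1.1]
opening: 0.0478
time: 17.63
position: [0.4714, -0.305, -0.0312]
orientation: [-1.2, 1.199, -1.214]
contact_force: [-2.6, 1.3, 9.8]
opening: 0.0476
t 17.6333 loc [-132.7 -494.6  -31.2] yaw -0.1181 F [-2.6  1.3  9.8] op 0.0476 v 0.003
```

```bash
python3 -m inch '0 0 0 0;0 0 0 0;0 0 0 0;0 0 0 0;0 0 0 0;0 0 0 0' 0.6
python3 -c "
from h import *
plan();cv2.imwrite('pics/w15.png',bot.camera('wrist'));plan()"
```

```text
time: 18.13
position: [0.4713, -0.305, -0.0313]
orientation: [-1.2, 1.199, -1.214]
contact_force: [1.2, 0.2, 0.6]
opening: 0.0685
t 18.1333 loc [-132.8 -494.6  -31.3] yaw -0.118 F [1.2 0.2 0.6] op 0.0685 v 0.002
t 18.1833 loc [-132.8 -494.6  -31.3] yaw -0.118 F [-0.4 -0.5 -0.6] op 0.0682 v 0.002
```

View pics/w15.png

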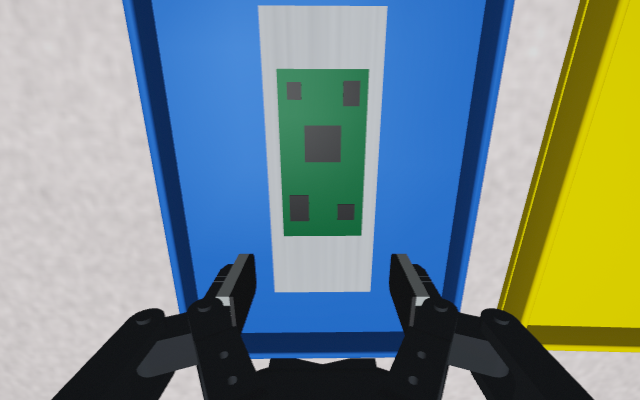

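Plate lies free in the blue tray (cols 260–385, rows 5–292), clear of both pads. Lift away and check everything.

```bash
python3 -m inch '0 -0.03 0 0;0 -0.12 0 0;0 -0.25 0 0;0 -0.35 0 0;0.1 -0.45 0 0;0.2 -0.5 0 0;0.2 -0.5 0 0;0.2 -0.5 0 0'
python3 -m inch '0 0 0 0;0 0 0 0;0 0 0 0;0 0 0 0'
python3 -c "
from h import *
plan();s=bot.state();a=bot.camera('wrist');cv2.imwrite('pics/w16.png',a);np.save('s16.npy',np.r_[s['position'],s['orientation']])
a=bot.camera('top');cv2.imwrite('pics/t16.png',a)
b=bot.camera('side');cv2.imwrite('pics/s16.png',cv2.resize(b[130:330,210:420],None,fx=3,fy=3,interpolation=cv2.INTER_CUBIC))"
```

```text
time: 18.85
position: [0.4694, -0.3676, 0.1206]
orientation: [-1.199, 1.198, -1.22]
contact_force: [0.2, 0.5, -0.1]
opening: 0.0681
time: 19.18
position: [0.4693, -0.3666, 0.12]
orientation: [-1.2, 1.198, -1.218]
contact_force: [0.5, 0.2, 0.3]
opening: 0.0684
t 19.1833 loc [-142.1 -555.5  120. ] yaw -0.1203 F [0.5 0.2 0.3] op 0.0684 v 0.005
```

View pics/w16.png

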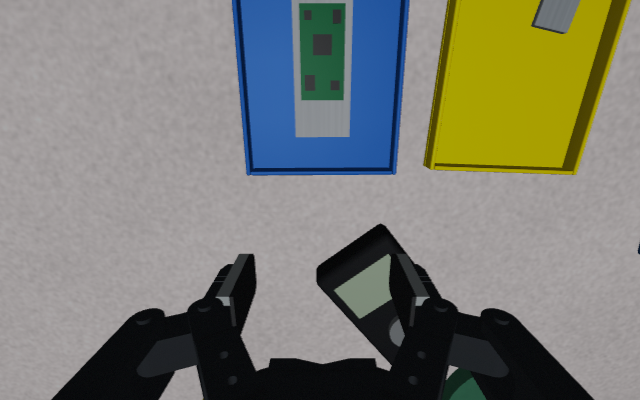

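View pics/t16.png

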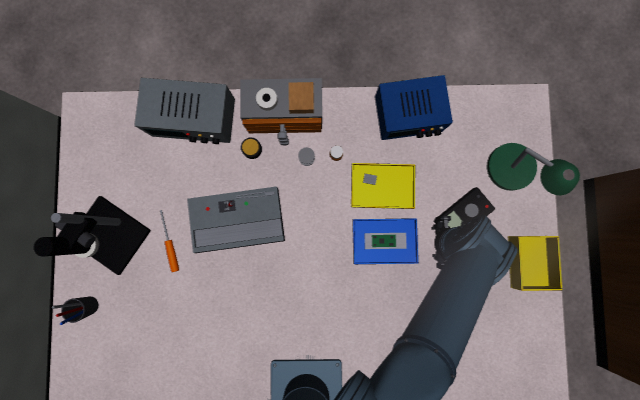

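View pics/s16.png

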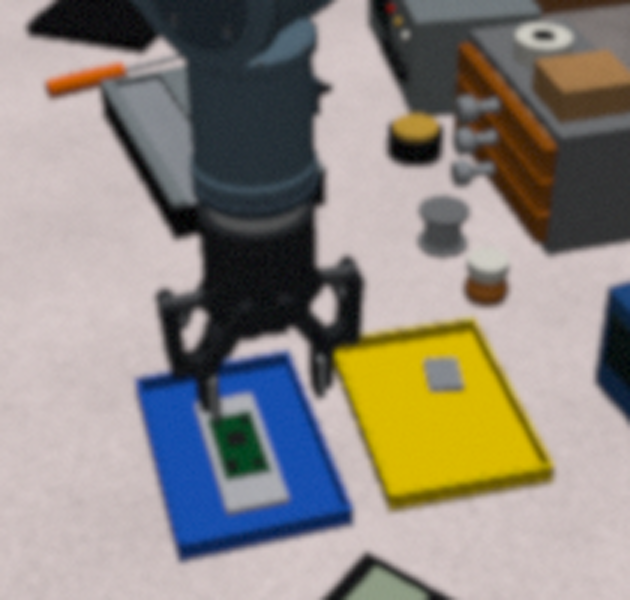

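```bash
python3 -c "
from plant import bot
print(bot.sign_off())"
```

```text
the job is handed in; nothing more can be done
None
```

I did the whole job and handed it in at about 19.3 s of the 72 s allowed. `bot.sign_off()` gave no verdict.

- **Toggle:** I pulled the bat out about 9.3 mm while it was still locked, swung it past the gate to the released side and let it drop home. Pictures taken afterwards show it leaning to the green mark and the yellow stop gone.
- **Plate:** I pushed it from behind until it jutted out about 45 mm. I then gripped the jutting end, lifted it level to about 78 mm and lowered it into the blue tray. The fingers met resistance at the tray floor just before I let go, so any drop was about 4 mm or less.
- **Last checks:** The plate lies flat and roughly centred in the blue tray. The gripper is open and well clear of everything, with near-zero contact force. No bystander looks moved in the top view.

Some readings disagreed:
- **Finger length:** The real fingertips sit about 33 mm behind the reported TCP. My first grasp of the bat closed on nothing because of this. I confirmed the offset by touching the channel floor and corrected for it from then on.
- **Tray position:** The wrist and top cameras differ by about 4 mm on where the tray lies in y, well inside the tolerance.
- **Gripper opening:** It read about 48 mm while holding the 50 mm plate, but the grip held.

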